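Set up the projection line on the optical table

ROBOT

A 6-joint arm with a two-finger parallel gripper is mounted at the origin on the work surface. World frame = base frame: x ahead of the robot, y to its left, z up, the work surface at z = 0. Lengths are in m, angles in rad, forces in N, time in s.
With the tool pointing down it reaches from about 0.275 to 0.725 m from the base axis. Payload 5.6 kg.
Tool frame: the origin (TCP) lies on the mounting face of the last link; the fingertips stand 173 mm ahead of it and the grasp point (between the pads) lies 155 mm ahead of it; z points along the fingers, y is the line along which they close (so a half turn about z gives the same grasp; the last joint's range is limited). The gripper opens to 85 mm and grips with 20 to 120 N. Pads are 22 mm wide; open, the fingers measure 114 mm over their backs; the gripper's body (76 mm by 85 mm) begins 54 mm behind the grasp point. The pads swing forward as they close: fully open they stand 13 mm farther back than shut.
Start: joints at [1.576, 0.255, 0.108, 0, -1.424, -0.285], TCP at [0.152, 0.529, 0.405] pointing down, gripper open.
Joint ranges: [-2.95, 2.95], [-1.21, 1.97], [-1.09, 1.5], [-2.87, 1.71], [-2.94, -0.07], [-3.05, 3.05]. Speed limits (rad/s): [2.57, 2.57, 3.14, 3.14, 3.14, 3.14].

INTERFACE

Orientations are given as [roll, pitch, yaw] about the fixed x, y, z axes, in that order (R = Rz(yaw) Ry(pitch) Rx(roll)).
In Python, from rig import robot gives the robot as it stands.
- The arm moves only by the tool send_rows, never from a script. Its argument "deltas" is a list of rows, each a list of 4 numbers: the shift along the world's x, y, z in units of 40 mm (1.0 is 40 mm), then the turn about the world's z in units of 8 degrees (1.0 is 8 degrees). In form: [[dx, dy, dz, spin], ...]. A call has 1 to 20 rows; each row shifts and turns the commanded pose from where the row before left it; what a row does not reach is not made up. A row lasts 1/10 s, in which the tool goes at most 50 mm and 8.59 degrees, less where a joint would pass 70% of its speed; a pose out of reach is approached as far as the arm can. A call is refused whole if a number of a shift passes 1 or a number of a turn 1, either way. A call with a gripper value outside its range is refused whole. "grip" is the closure, from 0 (fully open) to 1 (shut), set as the call begins (left out, the last holds). The fingers move at their own pace and stop on an object; the grip force is fixed at half the most. Time passes only in rows, so rows that do not move let the fingers close. It gives the time, the measured TCP pose, the force, the opening and the grip force at its end, in the units of the state.
- robot.get_state(): the state, without advancing time (a new reading comes with each control period).
- robot.snapshot(name): name is "side" or "top"; returns the picture (480x640x3 uint8, red, green, blue); there is no depth.
- robot.camera_params(name): a dict with "vfov" (degrees; the focal length in pixels is half the picture's height over the tangent of half this angle, whatever the lens; pixels are square), "cx", "cy" (the principal point, pixels), "k1" (the pictures are not rectified: a ray, as slopes to the right and down, at radius r is drawn at 1 + k1 r^2 times it, then the intrinsics apply), "camera_from_world" (4x4, takes a point from world to camera coordinates). Camera axes: x right, y down, z forward; pixel columns grow to the right and rows downward; lengths in m; the calibration is good to about 2 mm. A picture is of the moment at which its call begins. camera_params takes no time and is no camera call.
- robot.hand_in(): hands the job in; it is judged then, once.
Trained networks look in the newest picture that a camera, given by its name, has taken for a name from the list of things; names that differ only in an ending like _2 or _b are one class to them, and where a whole thing is asked for, a point or a joint stands for the part that bears it (a point fixed in the world has none). Each returns a list of dicts, best first, with "p" (0 to 1); they miss things now and then, are a little off and sometimes report something else, mostly with a low value. They report only what shows in the picture. A call takes as long as a camera call.
- robot.find_in(camera, name): "extent" ([left, top, right, bottom] in pixels, round what is visible of it).
- robot.masks_of(camera, name): "mask" (480x640 bool, what is visible of it) and "extent" ([left, top, right, bottom] in pixels, round what is visible of it).
- robot.place_of(camera, name): "centre" ([column, row] in pixels: a listed point, or the origin of a listed thing).
The state is a dict: "time": time; "qpos": joint angles; "dq": joint speeds; "joint_efforts": joint torques, N m; "eef_pos": TCP position; "tcp_rot": TCP orientation; "contact_force": force on the tool from outside, world axes, zero at the start; "torque": the same for the moment, N m; "opening": finger opening in m; "grip_force": force on a finger pad.
Only numpy, scipy, OpenCV 4.12 (cv2) and the standard library are available. Lean on these libraries where they do the work, as an engineer would, in place of code of your own. Each camera call takes 0.05 s, during which the arm holds its last target. There are 200 camera calls.

TASK

Set up the projection line on the base plate between the lamp and the screen: stand the riser on the plate's middle mark with the slide holder centred on top of it, the large lens halfway between the lamp and the riser, and the small lens halfway between the riser and the screen. Everything stands upright on the plate's long centre line with lenses and slide squarely facing along that line. Tip nothing over on the way and leave the petri dish and the jar where they are.

Things in the scene. Friction and masses are not known exactly. Their poses are not given: they have to be found in the camera images.
- plate: fixed dark steel base plate lying on the table, 110 (x) x 470 (y) x 12 mm high; origin at the centre of its underside, so its top is 12 mm above the table. Its y axis is its long axis; a white line is scribed along it at x = 0, and five white cross lines at y = -190, -95, 0, +95, +190 mm. Lamp and screen stand on the two outermost cross lines; the other three are empty at the start
- lamp: fixed lamp on the plate, at one of its two ends (which end varies): white frosted ball 48 mm across, centre 75 mm above its foot, on a brass collar, post and black square foot 50 x 50 x 12 mm. Origin: centre of the underside of the foot, on the plate's top; total height 99 mm; axes parallel to the plate's
- screen: fixed white screen on the plate, at the other end: upright panel 90 mm wide (x), 5 mm thick (y), its top edge 122.5 mm above its foot, on a black foot 60 x 40 x 12 mm. Origin: centre of the underside of the foot, on the plate's top; axes parallel to the plate's
- large_lens: loose lens mount with the larger lens: black ring 60 mm across and 14 mm thick around a glass lens, its centre 75 mm above the underside, its top at 105 mm, on a thin post and an aluminium foot 56 (x) x 36 (y) x 12 mm. Origin: centre of the underside of the foot. The ring's axis (the viewing direction) is y, so the ring is pinched along y at its top (14 mm wide). Both faces are alike. 150 to 310 g
- small_lens: loose lens mount with the smaller lens: black ring 38 mm across and 14 mm thick, its centre 75 mm above the underside, its top at 94 mm, on a thin post and an aluminium foot 44 (x) x 36 (y) x 12 mm. Origin: centre of the underside of the foot. The ring's axis is y: pinched along y at its top (14 mm wide). Both faces are alike. 100 to 210 g
- riser: loose round brass riser, a flat-topped drum 50 mm in diameter and 32 mm high with a shallow groove around it. Origin: centre of its underside, z up. 140 to 280 g
- slide_holder: loose slide holder: upright black frame 38 mm wide (x) and 10 mm thick (y) holding a square glass slide with a copper dot, on a black foot 36 (x) x 30 (y) x 8 mm; top at 67 mm, glass from 29 to 57 mm height (3 mm thick, mid-frame). Origin: centre of the underside. The slide faces along y: pinched along y at its top (10 mm wide). Both faces are alike. 70 to 140 g
- petri_dish: bystander, not to be moved: closed flat clear petri dish 60 mm in diameter, 14 mm high, standing loose among the parts. Origin: centre of its underside
- jar: bystander, not to be moved: small round amber sample jar with a white cap, 40 mm in diameter, 50 mm high, standing loose among the parts. Origin: centre of its underside

How it is judged:
At the end, for the whole second after the job is handed in: Riser on the plate within 12 mm of the middle mark each way; slide holder on it within 10 mm of its centre; large lens 95+-12 mm from the lamp, small lens 95+-12 mm from the screen, both within 12 mm of the centre line; lenses and slide square within 0.2 rad; all upright, at rest (horizontal distance between large_lens and lamp between 0.083 and 0.107 m and x of large_lens in the frame of plate between -0.012 and 0.012 m and z of large_lens in the frame of plate between 0.008 and 0.016 m and horizontal distance between small_lens and screen between 0.083 and 0.107 m and x of small_lens in the frame of plate between -0.012 and 0.012 m and z of small_lens in the frame of plate between 0.008 and 0.016 m and x of riser in the frame of plate between -0.012 and 0.012 m and y of riser in the frame of plate between -0.012 and 0.012 m and z of riser in the frame of plate between 0.008 and 0.016 m and horizontal distance between slide_holder and riser below 0.01 m and z of slide_holder in the frame of riser between 0.028 and 0.036 m and angle between the y axis of each of large_lens, small_lens, slide_holder and the y axis of plate, either way round below 0.2 rad and angle between each of large_lens, small_lens, riser, slide_holder's own z axis and vertical below 0.1 rad and linear speed of each of large_lens, small_lens, riser, slide_holder below 0.02 m/s and angular speed of each of large_lens, small_lens, riser, slide_holder below 0.2 rad/s); the robot touches nothing.
It fails at once if the petri dish or the jar is moved more than 20 mm (distance of any of petri_dish, jar from where it was at the start of the episode above 0.02 m).
It fails at once if a lens, the slide holder or the riser is tipped more than 40 degrees (angle between any of large_lens, small_lens, slide_holder, riser's own z axis and vertical above 0.7 rad).
It also fails if it takes over 99 s, if anything falls off the work surface, if the arm or the gripper's body presses on something with over 40 N, if the wrist force passes 120 N, or if a joint passes its speed limit or range.

## Working session

There is one attempt and no reset: what is moved stays moved. The work goes in short steps, Python scripts to look and compute and a tool call to move; the robot and the scene stay as the last step left them, time stands still between calls to the robot, and variables do not carry over. Pictures are saved under pics/ and viewed, at most 14 in all, crops included, and the job is handed in when it is done.

Besides the shell and the picture viewer there is one more tool, called after "Call:" as name(argument=value, ...) on one line, values as JSON. send_rows: Moves the arm, as the interface text tells. Its arguments: {"type":"object","properties":{"deltas":{"type":"array"},"grip":{"type":"number"}},"required":["deltas"]}

```bash
mkdir -p pics; ls
python3 - <<'E'
from rig import robot
import cv2
for n in("top","side"):
    cv2.imwrite(f"pics/{n}0.png",robot.snapshot(n)[:,:,::-1])
    print(n,robot.camera_params(n))
    for t in "plate lamp screen large_lens small_lens riser slide_holder petri_dish jar".split():
        print(t,[(d["centre"],round(d["p"],2)) for d in robot.place_of(n,t)][:2])
print(robot.get_state())
E
```

```text
pics
top {'vfov': 54.99607057980243, 'cx': 311.6267593259365, 'cy': 236.7807731147083, 'k1': -0.011806994985260897, 'camera_from_world': array([[ 0.14930289, -0.98879059, -0.00134797, -0.06358442],
       [-0.96463333, -0.14535548, -0.21989615,  0.5419902 ],
       [ 0.21723531,  0.03413142, -0.97552236,  0.8085575 ],
       [ 0.        ,  0.        ,  0.        ,  1.        ]])}
plate [([334.5, 218.2], 0.69)]
lamp [([428.5, 212.4], 0.88)]
screen [([239.5, 218.4], 0.81), ([506.0, 315.9], 0.54)]
large_lens [([182.3, 284.8], 0.91)]
small_lens [([260.7, 287.1], 0.58)]
riser [([506.1, 315.8], 0.96), ([126.0, 262.5], 0.73)]
slide_holder [([430.4, 317.3], 0.71), ([123.6, 261.4], 0.4)]
petri_dish [([358.4, 301.0], 0.78), ([260.1, 287.3], 0.69)]
jar [([127.7, 260.9], 0.64)]
side {'vfov': 56.05204556133123, 'cx': 325.2626822583483, 'cy': 241.73617440890834, 'k1': -0.07279921169566875, 'camera_from_world': array([[ 0.8445024 , -0.53524432, -0.01814436, -0.44991915],
       [-0.41793264, -0.63746718, -0.64727729,  0.24338617],
       [ 0.33488506,  0.55421035, -0.76203864,  0.77328317],
       
[... 426 characters left out ...]

{'time': 1.0, 'qpos': array([ 1.57558356e+00,  2.55127040e-01,  1.08223934e-01,  1.37159254e-05,
       -1.42387115e+00, -2.84631291e-01]), 'dq': array([ 2.40494693e-04, -8.89251336e-04,  1.08261517e-04, -1.01083340e-04,
       -1.77741077e-05,  8.01836615e-05]), 'joint_efforts': array([-5.73336692e-04, -3.86403036e+01,  2.38072193e+01,  5.36805376e+00,
       -5.74225687e-04,  4.23253198e-06]), 'eef_pos': array([0.15187364, 0.52862881, 0.40468046]), 'tcp_rot': array([-3.14156766e+00, -6.82395908e-06, -2.79842051e-01]), 'contact_force': array([-0.60879231,  0.1543618 , -0.37844538]), 'torque': array([-0.02502163,  0.04167159, -0.02468176]), 'grip_force': 0.0, 'opening': 0.08553886777063734}
```

View pics/top0.png

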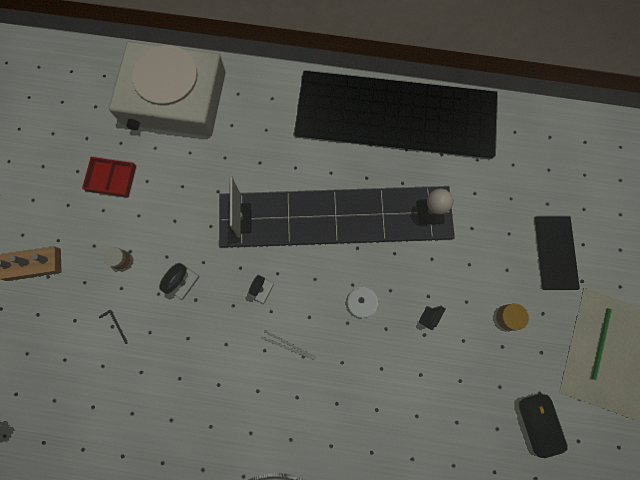

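View pics/side0.png

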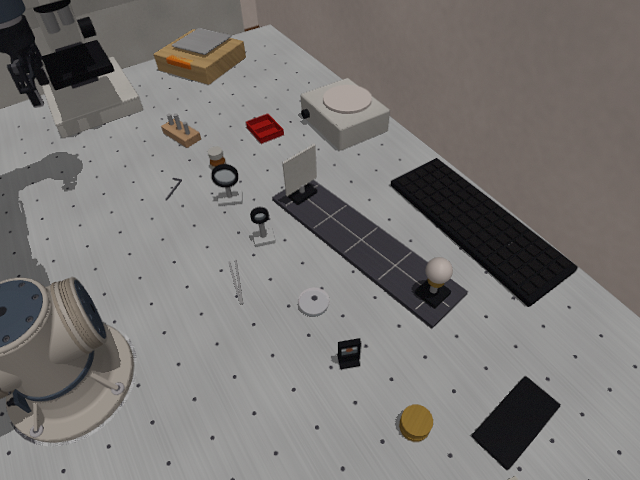

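```bash
cat > h.py <<'E'
import numpy as np,cv2
from rig import robot
def cam(n):
    p=robot.camera_params(n);f=240/np.tan(np.radians(p["vfov"]/2))
    K=np.array([[f,0,p["cx"]],[0,f,p["cy"]],[0,0,1.]]);return K,np.array([p["k1"],0,0,0,0.]),np.array(p["camera_from_world"])
def ray(n,px):
    K,D,T=cam(n)
    u=cv2.undistortPoints(np.array([[px]],float),K,D)[0,0]
    return -T[:3,:3].T@T[:3,3], T[:3,:3].T@np.array([u[0],u[1],1])
def at(n,px,z):
    c,d=ray(n,px);return c+d*(z-c[2])/d[2]
def proj(n,P):
    K,D,T=cam(n)
    return cv2.projectPoints(np.array(P,float).reshape(-1,1,3),cv2.Rodrigues(T[:3,:3])[0],T[:3,3],K,D)[0][:,0]
E
python3 - <<'E'
from h import *
np.set_printoptions(precision=4,suppress=True)
for t,a,b,z in [("plate",(334.5,218.2),(361.1,243.4),0),("lamp",(428.5,212.4),(430.7,295.9),.012),("screen",(239.5,218.4),(300.1,198.5),.012),("large",(182.3,284.8),(231.9,200.7),0),("small",(260.7,287.1),(262.6,238.1),0),("riser",(506.1,315.8),(414,427.4),0),("slide",(430.4,317.3),(348.5,359.6),0),("petri",(358.4,301),(311.9,304.3),0),("jar",(127,261),(218.2,167.4),0)]:
    print(t,at("top",a,z),at("side",b,z))
E
```

```text
plate [ 0.6041 -0.0202  0.    ] [ 0.609 -0.023  0.   ]
lamp [ 0.6411 -0.2059  0.012 ] [ 0.6383 -0.2118  0.012 ]
screen [0.572  0.1687 0.012 ] [0.5636 0.1567 0.012 ]
large [0.4247 0.2581 0.    ] [0.4314 0.2504 0.    ]
small [0.4434 0.1041 0.    ] [0.4389 0.1065 0.    ]
riser [ 0.4593 -0.3779  0.    ] [ 0.4571 -0.3856  0.    ]
slide [ 0.4346 -0.2321  0.    ] [ 0.4355 -0.2301  0.    ]
petri [ 0.4451 -0.0897  0.    ] [ 0.4411 -0.0965  0.    ]
jar [0.4547 0.3777 0.    ] [0.4527 0.3806 0.    ]
```

The top picture shows the screen on the left (239,218) and the lamp on the right (440,203). The free cross lines are near columns 289, 336 and 383. Both lenses, the slide holder (430,317) and the riser (513,317) stand in front of the plate. Next I fit poses by matching silhouettes in both views.

```bash
cat > fit.py <<'E'
from h import *
from scipy.optimize import minimize
def box(x,y,z0,z1,y0=0):
    return np.array([[a,b+y0,c] for a in(-x/2,x/2) for b in(-y/2,y/2) for c in(z0,z1)])
def cylz(r,z0,z1): return np.array([[r*np.cos(t),r*np.sin(t),z] for t in np.linspace(0,6.28,32) for z in(z0,z1)])
def cyly(r,w,zc): return np.array([[r*np.cos(t),y,zc+r*np.sin(t)] for t in np.linspace(0,6.28,32) for y in(-w/2,w/2)])
M=dict(plate=[box(.11,.47,0,.012)],large_lens=[box(.056,.036,0,.012),cylz(.005,.012,.05),cyly(.03,.014,.075)],
 small_lens=[box(.044,.036,0,.012),cylz(.005,.012,.06),cyly(.019,.014,.075)],
 riser=[cylz(.025,0,.032)],slide_holder=[box(.036,.03,0,.008),box(.038,.01,.008,.067)],
 petri_dish=[cylz(.03,0,.014)],jar=[cylz(.02,0,.05)])
S=4
def sil(cam_,name,p,z0=0):
    c,s=np.cos(p[2]),np.sin(p[2]);R=np.array([[c,-s,0],[s,c,0],[0,0,1]])
    im=np.zeros((480*S,640*S),np.uint8)
    for part in M[name]:
        q=proj(cam_,part@R.T+[p[0],p[1],z0])
        cv2.fillConvexPoly(im,cv2.convexHull(np.round((q+.5)*S).astype(np.int32)),255)
    return cv2.resize(im,(640,480),interpolation=cv2.INTER_AREA)/255.
def mask(cam_,name,near,z0=0):
    pr=proj(cam_,[near[0],near[1],z0+.03])[0]
    c=[d for d in robot.masks_of(cam_,name)]
    c=[d for d in c if d["mask"].any() and np.hypot(*(np.argwhere(d["mask"]).mean(0)[::-1]-pr))<25]
    return c[0]["mask"].astype(float) if c else None
def fit(name,near,z0=0,cams=("top","side"),yaws=(0,.5,1,1.5,2,2.6)):
    ms={c:mask(c,name,near,z0) for c in cams};ms={c:m for c,m in ms.items() if m is not None}
    if not ms: return None
    def cost(p): 
        return sum(np.abs(sil(c,name,p,z0)-m).sum()/m.sum() for c,m in ms.items())
    best=None
    for y in yaws:
        r=minimize(cost,[near[0],near[1],y],method="Nelder-Mead",options=dict(initial_simplex=[[near[0]+a,near[1]+b,y+g] for a,b,g in((0,0,0),(.008,0,0),(0,.008,0),(0,0,.3))],maxfev=70))
        if best is None or r.fun<best.fun: best=r
    return np.round(best.x,4),round(best.fun,3),list(ms)
E
python3 - <<'E'
from fit import *
for n in("top","side"): robot.snapshot(n)
P=dict(plate=(.606,-.021),large_lens=(.427,.255),small_lens=(.441,.105),riser=(.458,-.382),slide_holder=(.435,-.231),petri_dish=(.443,-.093),jar=(.4535,.379))
F={}
for n,p in P.items():
    r=fit(n,p,yaws=(.1,.2) if n=="plate" else (0,) if n in("riser","petri_dish","jar") else (0,.5,1,1.5,2,2.6)); F[n]=r; print(n,r,flush=True)
for c in("top","side"):
    im=robot.snapshot(c)[:,:,::-1].copy();im=cv2.resize(im,None,fx=3,fy=3,interpolation=cv2.INTER_CUBIC)
    for n,r in F.items():
        if r is None: continue
        s=(cv2.resize(sil(c,n,r[0]),None,fx=3,fy=3)>.5).astype(np.uint8)
        cv2.drawContours(im,cv2.findContours(s,cv2.RETR_EXTERNAL,cv2.CHAIN_APPROX_NONE)[0],-1,(0,255,0),1)
    if c=="top": im=np.vstack([im[510:1000,300:1020],im[510:1000,960:1680]])
    else: im=im[450:1350,560:1400]
    im=cv2.resize(im,None,fx=min(800/im.shape[1],600/im.shape[0]),fy=min(800/im.shape[1],600/im.shape[0]));cv2.imwrite(f"pics/{c}1.png",im)
E
```

```text
plate (array([ 0.6087, -0.0216,  0.1837]), np.float64(0.379), ['top', 'side'])
large_lens (array([0.4293, 0.2559, 2.6763]), np.float64(0.073), ['top'])
small_lens (array([ 0.4401,  0.1044, -0.2977]), np.float64(0.156), ['side'])
riser (array([ 0.4577, -0.3835,  0.2813]), np.float64(0.173), ['top', 'side'])
slide_holder (array([ 0.4353, -0.2299,  2.7425]), np.float64(0.167), ['top', 'side'])
petri_dish (array([ 0.4437, -0.0959,  0.3039]), np.float64(0.182), ['top', 'side'])
jar (array([ 0.4546,  0.386 , -0.2733]), np.float64(0.598), ['top', 'side'])
```

View pics/top1.png

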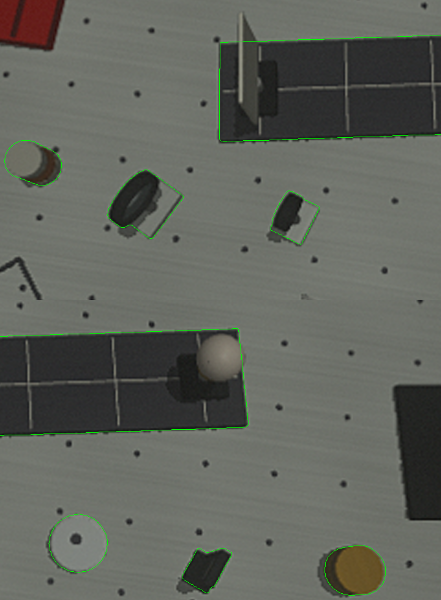

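View pics/side1.png

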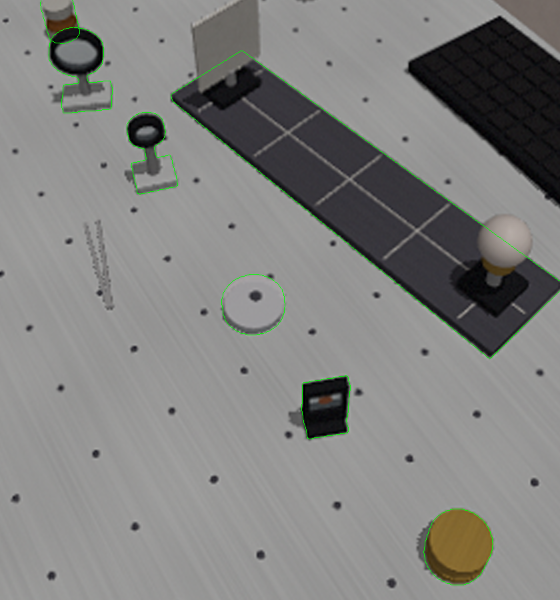

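Run:
```python
from h import *
# cross-line intersections rough in the top picture, refined by brightness along plate y axis
a=np.array([at("top",q,.012) for q in ((289,216.8),(336,215.3),(383,214.2))]);print(a.round(4))
p=np.array([.6087,-.0216]);
for yaw in(.17,.184,.2):
  for y in(-.095,0,.095):
    q=p+np.array([-np.sin(yaw),np.cos(yaw)])*y;print(yaw,y,q.round(4),proj("top",[[*q,.012]])[0].round(1),proj("side",[[*q,.012]])[0].round(1))
```

```text
[[ 0.5901  0.0708  0.012 ]
 [ 0.6073 -0.0222  0.012 ]
 [ 0.6237 -0.1155  0.012 ]]
0.17 -0.095 [ 0.6248 -0.1152] [382.9 213.7] [394.1 265.5]
0.17 0 [ 0.6087 -0.0216] [335.8 214.6] [360.8 239.4]
0.17 0.095 [0.5926 0.072 ] [288.6 215.5] [330.6 215.7]
0.184 -0.095 [ 0.6261 -0.115 ] [382.9 213. ] [394.6 265.1]
0.184 0 [ 0.6087 -0.0216] [335.8 214.6] [360.8 239.4]
0.184 0.095 [0.5913 0.0718] [288.6 216.2] [330.1 216. ]
0.2 -0.095 [ 0.6276 -0.1147] [382.8 212.3] [395.1 264.7]
0.2 0 [ 0.6087 -0.0216] [335.8 214.6] [360.8 239.4]
0.2 0.095 [0.5898 0.0715] [288.6 216.9] [329.6 216.3]
```

The outlines match well in both views. The lamp is at the plate's −y end, so the targets are riser (.608,−.022), large lens (.625,−.1155) and small lens (.591,.0715), with plate yaw ≈ 0.182. I start with the riser at (.458,−.3835).

Call:
send_rows(deltas=[[0.3,-0.4,0,0],[0.55,-0.8,0,0],[0.55,-0.8,0,0],[0.55,-0.8,0,0],[0.55,-0.8,0,0],[0.55,-0.8,0,0],[0.55,-0.8,0,0],[0.55,-0.8,0,0],[0.55,-0.8,0,0],[0.55,-0.8,0,0],[0.55,-0.8,0,0],[0.55,-0.8,0,0],[0.55,-0.8,0,0],[0.55,-0.8,0,0],[0.25,-0.8,0,0],[0,-0.8,0,0],[0,-0.8,0,0],[0,-0.8,0,0],[0,-0.8,0,0],[0,-0.8,0,0]], grip=0)

```text
time: 3.9
eef_pos: [0.4596, -0.0967, 0.4048]
tcp_rot: [-3.141, -0.0, -0.28]
contact_force: [0.8, -0.1, -0.8]
opening: 0.0852
grip_force: 0.0
```

Call:
send_rows(deltas=[[0,-0.8,0,0],[0,-0.8,0,0],[0,-0.8,0,0],[0,-0.8,0,0],[0,-0.8,0,0],[0,-0.8,0,0],[0,-0.8,0,0],[0,-0.8,0,0],[0,-0.6,0,0],[0,-0.2,-0.2,0],[0,0,-0.6,0],[0,0,-0.8,0],[0,0,-0.8,0],[0,0,-0.6,0],[0,0,-0.3,0],[0,0,0,0]])

```text
time: 5.5
eef_pos: [0.4595, -0.3827, 0.271]
tcp_rot: [-3.141, 0.003, -0.279]
contact_force: [-0.0, -0.5, 0.8]
opening: 0.0852
grip_force: 0.0
```

Call:
send_rows(deltas=[[-0.05,0,-0.4,0],[0,0,-0.6,0],[0,0,-0.6,0],[0,0,-0.5,0],[0,0,-0.25,0],[0,0,0,0],[0,0,0,0]])

```text
time: 6.2
eef_pos: [0.4585, -0.3838, 0.1802]
tcp_rot: [3.141, -0.002, -0.279]
contact_force: [0.0, -0.2, 0.2]
opening: 0.0853
grip_force: 0.0
```

Call:
send_rows(deltas=[[0,0,0,0],[0,0,0,0],[0,0,0,0],[0,0,0,0],[0,0,0,0],[0,0,0,0],[0,0,0,0],[0,0,0,0]], grip=1)

```text
time: 7.0
eef_pos: [0.4582, -0.3837, 0.1801]
tcp_rot: [3.141, -0.002, -0.279]
contact_force: [-0.6, 1.1, 5.7]
opening: 0.0478
grip_force: 61.7
```

Call:
send_rows(deltas=[[0,0,0.2,0],[0,0,0.4,0],[0,0,0.6,0],[0,0,0.6,0],[0.1,0.24,0.2,0],[0.2,0.48,0,0],[0.25,0.6,0,0],[0.25,0.6,0,0],[0.25,0.6,0,0],[0.25,0.6,0,0],[0.25,0.6,0,0],[0.25,0.6,0,0],[0.25,0.6,0,0],[0.25,0.6,0,0],[0.25,0.6,0,0],[0.25,0.6,0,0],[0.25,0.6,0,0],[0.25,0.6,0,0],[0.25,0.6,0,0],[0.2,0.5,0,0]])

```text
time: 9.0
eef_pos: [0.6078, -0.0206, 0.2577]
tcp_rot: [3.142, 0.002, -0.279]
contact_force: [-0.6, 1.3, -2.0]
opening: 0.0478
grip_force: 62.2
```

Call:
send_rows(deltas=[[0,0.1,0,0],[0,0,0,0],[0,0,0,0]])

```text
time: 9.3
eef_pos: [0.6074, -0.0188, 0.2583]
tcp_rot: [3.141, 0.001, -0.28]
contact_force: [0.4, -0.1, -1.5]
opening: 0.0482
grip_force: 62.2
```

Run:
```python
from fit import *
print(robot.get_state()["eef_pos"],robot.get_state()["opening"])
for c in("top","side"):
    im=robot.snapshot(c)[:,:,::-1];cv2.imwrite(f"pics/{c}2.png",im)
    print([(d["centre"],d["p"]) for d in robot.place_of(c,"riser")][:2])
cv2.imwrite("pics/ab2.png",cv2.hconcat([cv2.imread("pics/top2.png")[120:360,140:540],cv2.imread("pics/side2.png")[120:360,180:580]]))
```

```text
[ 0.60735406 -0.01884754  0.2582676 ] 0.048157918852619885
[([332.9, 205.4], 0.83)]
[([362.7, 219.8], 0.72)]
```

View pics/ab2.png

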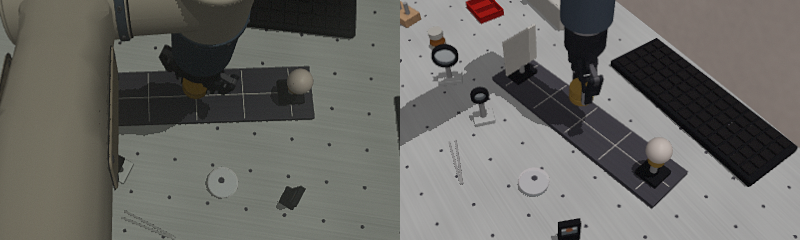

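The riser is held upright above the middle mark (top crop 194,88). Lowering it.

Call:
send_rows(deltas=[[0,-0.07,-0.4,0],[0,0,-0.5,0],[0,0,-0.4,0],[0,0,-0.2,0],[0,0,-0.1,0],[0,0,-0.03,0],[0,0,0,0],[0,0,0,0]])

```text
time: 10.3
eef_pos: [0.6082, -0.0214, 0.1943]
tcp_rot: [-3.141, -0.001, -0.28]
contact_force: [0.1, -0.5, -2.0]
opening: 0.0481
grip_force: 62.2
```

Call:
send_rows(deltas=[[0,0,-0.03,0],[0,0,0,0]])

```text
time: 10.5
eef_pos: [0.6079, -0.0213, 0.1925]
tcp_rot: [-3.141, -0.0, -0.28]
contact_force: [0.3, -0.6, -2.3]
opening: 0.0481
grip_force: 62.2
```

Call:
send_rows(deltas=[[0,0,-0.03,0],[0,0,0,0]])

```text
time: 10.7
eef_pos: [0.6079, -0.0213, 0.1921]
tcp_rot: [-3.142, -0.001, -0.279]
contact_force: [-3.3, 0.7, 4.8]
opening: 0.0483
grip_force: 62.8
```

Call:
send_rows(deltas=[[0,0,0,0],[0,0,0,0],[0,0,0,0],[0,0,0,0],[0,0,0,0],[0,0,0,0]], grip=0)

```text
time: 11.3
eef_pos: [0.6079, -0.0214, 0.191]
tcp_rot: [3.142, 0.0, -0.28]
contact_force: [-0.1, -0.3, 0.1]
opening: 0.0851
grip_force: 0.0
```

Call:
send_rows(deltas=[[0,0,0.2,0],[0,0,0.5,0],[0,0,0.7,0],[0,0,0.7,0],[0,0,0.7,0],[-0.4,-0.5,0.6,-0.4],[-0.4,-0.5,0,-0.4],[-0.4,-0.5,0,0],[-0.4,-0.5,0,0],[-0.4,-0.5,0,0],[-0.4,-0.5,0,0],[-0.4,-0.5,0,0],[-0.4,-0.5,0,0],[-0.4,-0.5,0,0],[-0.4,-0.5,0,0],[-0.3,-0.2,0,0],[0,0,0,0]])

```text
time: 13.0
eef_pos: [0.4346, -0.2301, 0.3277]
tcp_rot: [-3.141, -0.001, -0.393]
contact_force: [0.7, 0.7, -0.3]
opening: 0.0855
grip_force: 0.0
```

Call:
send_rows(deltas=[[0,0,-0.4,0],[0,0,-0.6,0],[0,0,-0.6,0],[0,0,-0.6,0],[0,0,-0.4,0],[0.01,0,-0.25,-0.03],[0,0,0,0],[0,0,0,0]])

```text
time: 13.8
eef_pos: [0.4369, -0.2293, 0.2138]
tcp_rot: [3.142, -0.001, -0.395]
contact_force: [0.8, 0.1, -0.6]
opening: 0.0852
grip_force: 0.0
```

Run:
```python
from fit import *
for c in("top","side"):
    im=robot.snapshot(c)[:,:,::-1];cv2.imwrite(f"pics/{c}3.png",im)
print(fit("riser",(.608,-.022),.012,yaws=(0,)))
print(robot.get_state()["eef_pos"])
cv2.imwrite("pics/ab3.png",cv2.hconcat([cv2.resize(cv2.imread(f"pics/{c}3.png")[y:y+150,x:x+200],None,fx=2,fy=2) for c,x,y in(("top",320,200),("side",250,240))]))
```

```text
(array([ 0.6102, -0.0139, -0.3   ]), np.float64(2.008), ['top'])
[ 0.43665005 -0.22943009  0.21398669]
```

View pics/ab3.png

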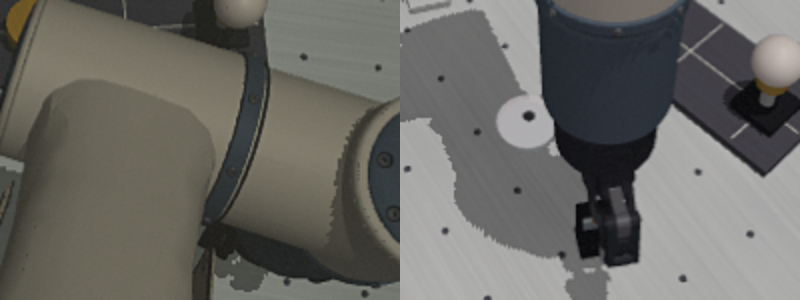

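The arm hides most of the view, but the slide holder is visible between the fingers in the side crop (605,235). Closing the gripper.

Call:
send_rows(deltas=[[0,0,0,0],[0,0,0,0],[0,0,0,0],[0,0,0,0],[0,0,0,0],[0,0,0,0],[0,0,0,0],[0,0,0,0],[0,0,0,0],[0,0,0,0]], grip=1)

```text
time: 15.0
eef_pos: [0.4362, -0.2294, 0.213]
tcp_rot: [3.142, 0.0, -0.396]
contact_force: [-0.7, -0.2, -0.9]
opening: 0.0088
grip_force: 58.3
```

Call:
send_rows(deltas=[[0,0,0.2,0],[0,0,0.4,0],[0,0,0.6,0],[0,0,0.6,0],[0.1,0.1,0.5,0.1],[0.3,0.35,0.2,0.3],[0.3,0.37,0,0.3],[0.3,0.37,0,0.3],[0.3,0.37,0,0.3],[0.3,0.37,0,0.3],[0.3,0.37,0,0.3],[0.3,0.37,0,0.3],[0.3,0.37,0,0.3],[0.3,0.37,0,0.3],[0.3,0.37,0,0.3],[0.3,0.37,0,0.3],[0.3,0.37,0,0.3],[0.3,0.37,0,0.3],[0.3,0.3,0,0.3],[0,0.01,0,0.14]])

```text
time: 17.0
eef_pos: [0.6098, -0.0195, 0.3125]
tcp_rot: [-3.142, 0.0, 0.229]
contact_force: [-0.7, 0.4, -1.3]
opening: 0.0089
grip_force: 58.4
```

Call:
send_rows(deltas=[[0,0,0,0],[0,0,0,0],[0,0,0,0]])

```text
time: 17.3
eef_pos: [0.608, -0.0218, 0.3133]
tcp_rot: [3.142, -0.0, 0.224]
contact_force: [-0.3, -0.6, -0.3]
opening: 0.0086
grip_force: 58.4
```

Run:
```python
from fit import *
for c in("top","side"):
    im=robot.snapshot(c)[:,:,::-1];cv2.imwrite(f"pics/{c}4.png",im)
s=robot.get_state();p=s["eef_pos"];print(p,s["tcp_rot"],s["opening"])
for r in [fit("riser",(.608,-.0215),.012,yaws=(0,)),fit("slide_holder",(p[0],p[1]),p[2]-.213,yaws=(.18,))]: print(r)
cv2.imwrite("pics/ab4.png",cv2.hconcat([cv2.resize(cv2.imread(f"pics/{c}4.png")[y:y+150,x:x+130],None,fx=3,fy=3) for c,x,y in(("top",270,140),("side",300,150))]))
```

```text
[ 0.60803972 -0.0217567   0.31329201] [ 3.14157147e+00 -2.04585971e-04  2.23608558e-01] 0.008794676163407575
(array([ 0.609 , -0.0195,  0.2017]), np.float64(0.778), ['top', 'side'])
(array([ 0.6077, -0.0217,  0.1941]), np.float64(1.408), ['top', 'side'])
```

View pics/ab4.png

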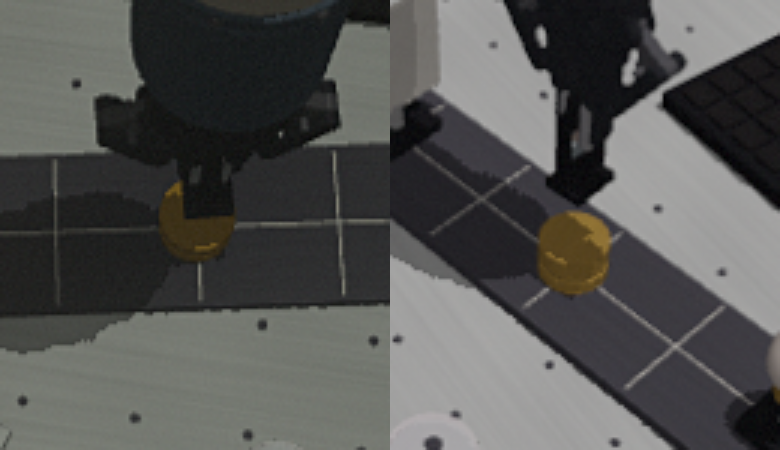

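The riser sits on the middle mark (side crop 573,250) with the slide above it. I lower the slide and trim the yaw by −2.4°.

Call:
send_rows(deltas=[[0,0.01,-0.3,-0.15],[0,0,-0.4,-0.15],[0,0,-0.3,0],[0,0,-0.2,0],[0,0,-0.1,0],[0,0,-0.05,0],[0,0,-0.03,0],[0,0,0,0],[0,0,0,0]])

```text
time: 18.5
eef_pos: [0.6084, -0.021, 0.2584]
tcp_rot: [3.142, -0.001, 0.182]
contact_force: [-0.2, 0.4, -0.2]
opening: 0.0092
grip_force: 58.4
```

Call:
send_rows(deltas=[[0,0,-0.02,0],[0,0,0,0]])

```text
time: 18.7
eef_pos: [0.6083, -0.021, 0.2572]
tcp_rot: [-3.142, -0.0, 0.182]
contact_force: [0.1, -0.3, -0.4]
opening: 0.0087
grip_force: 58.4
```

Call:
send_rows(deltas=[[0,0,-0.02,0],[0,0,0,0]])

```text
time: 18.9
eef_pos: [0.6084, -0.0211, 0.2569]
tcp_rot: [3.141, -0.001, 0.183]
contact_force: [-0.3, -0.2, 3.7]
opening: 0.0087
grip_force: 59.0
```

Call:
send_rows(deltas=[[0,0,0,0],[0,0,0,0],[0,0,0,0],[0,0,0,0],[0,0,0,0],[0,0,0,0],[0,0,0,0]], grip=0.4)

```text
time: 19.6
eef_pos: [0.6083, -0.021, 0.2563]
tcp_rot: [-3.142, -0.0, 0.182]
contact_force: [-0.2, -0.1, 0.4]
opening: 0.0514
grip_force: 0.0
```

Call:
send_rows(deltas=[[0,0,0.2,0],[0,0,0.4,0],[0,0,0.6,0],[0,0,0.8,0],[0,0,0.8,0],[0,0,0.6,0],[0,0,0.2,0],[0,0,0,0]])

```text
time: 20.4
eef_pos: [0.6083, -0.021, 0.4018]
tcp_rot: [-3.142, -0.003, 0.182]
contact_force: [-0.1, -0.1, -1.0]
opening: 0.0513
grip_force: 0.0
```

Call:
send_rows(deltas=[[-0.3,0.2,0,-0.2],[-0.5,0.37,0,-0.4],[-0.5,0.37,0,-0.4],[-0.5,0.37,0,-0.4],[-0.5,0.37,0,-0.4],[-0.5,0.37,0,-0.4],[-0.5,0.37,0,-0.4],[-0.5,0.37,0,-0.4],[-0.4,0.3,0,-0.4],[0,0.05,0,-0.04],[0,0,0,0],[0,0,0,0]], grip=0)

```text
time: 21.6
eef_pos: [0.4406, 0.1044, 0.3996]
tcp_rot: [3.141, 0.001, -0.297]
contact_force: [0.7, 0.2, 0.2]
opening: 0.0855
grip_force: 0.0
```

Run:
```python
from fit import *
for c in("top","side"):
    im=robot.snapshot(c)[:,:,::-1];cv2.imwrite(f"pics/{c}5.png",im)
s=robot.get_state();p=s["eef_pos"];print(p,s["tcp_rot"],s["opening"])
print(fit("small_lens",(.441,.1045),yaws=(-.3,)));print(fit("large_lens",(.429,.256),yaws=(-.46,)))
print(fit("slide_holder",(.608,-.021),.044,yaws=(.18,)));print(fit("riser",(.608,-.021),.012,yaws=(0,)))
cv2.imwrite("pics/ab5.png",cv2.hconcat([cv2.resize(cv2.imread(f"pics/{c}5.png")[y:y+220,x:x+190],None,fx=2,fy=2) for c,x,y in(("top",220,100),("side",220,130))]))
```

```text
[0.44070291 0.10430338 0.39974991] [ 3.14077702e+00  6.92838727e-04 -2.98311259e-01] 0.08512970263886745
(array([ 0.4386,  0.1036, -0.3198]), np.float64(1.101), ['top', 'side'])
(array([ 0.4293,  0.256 , -0.4332]), np.float64(0.637), ['top', 'side'])
(array([ 0.6086, -0.0209,  0.1683]), np.float64(0.245), ['top', 'side'])
(array([ 0.6071, -0.0178,  0.1037]), np.float64(3.438), ['top', 'side'])
```

View pics/ab5.png

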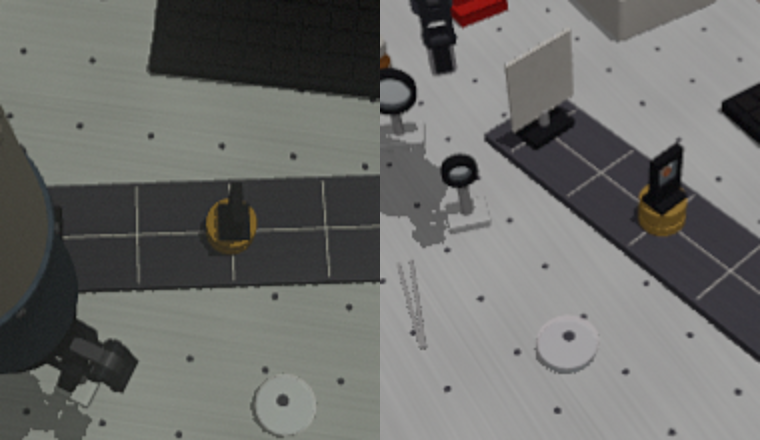

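The slide stands on the riser at the mark and is square to the line (side crop 662,190). Next is the small lens.

Call:
send_rows(deltas=[[0,0,-0.4,0],[0,0,-0.7,0],[0,0,-0.8,0],[0,0,-0.8,0],[0,0,-0.6,0],[0,0,-0.4,0],[0,0,-0.3,0],[0,0,0,0],[0,0,0,0]])

```text
time: 23.0
eef_pos: [0.4405, 0.1047, 0.2407]
tcp_rot: [3.141, -0.0, -0.298]
contact_force: [0.4, -0.1, 0.2]
opening: 0.0855
grip_force: 0.0
```

Call:
send_rows(deltas=[[0,0,0,0],[0,0,0,0],[0,0,0,0],[0,0,0,0],[0,0,0,0],[0,0,0,0],[0,0,0,0],[0,0,0,0],[0,0,0,0],[0,0,0,0]], grip=1)

```text
time: 24.0
eef_pos: [0.4403, 0.1046, 0.2404]
tcp_rot: [3.142, -0.0, -0.298]
contact_force: [-1.7, -0.8, 3.8]
opening: 0.0128
grip_force: 59.7
```

Call:
send_rows(deltas=[[0,0,0.2,0],[0,0,0.4,0],[0,0,0.5,0],[0,0,0.5,0],[0,0,0.4,0],[0,0,0,0]])

```text
time: 24.6
eef_pos: [0.4409, 0.1049, 0.3224]
tcp_rot: [-3.138, -0.003, -0.298]
contact_force: [0.6, 0.7, -1.3]
opening: 0.013
grip_force: 59.6
```

Call:
send_rows(deltas=[[0.15,-0.03,0,0.14],[0.3,-0.06,0,0.3],[0.4,-0.09,0,0.4],[0.4,-0.09,0,0.4],[0.4,-0.09,0,0.4],[0.4,-0.09,0,0.4],[0.4,-0.09,0,0.4],[0.4,-0.09,0,0.4],[0.4,-0.09,0,0.4],[0.3,-0.07,0,0.2],[0.2,-0.05,0,0],[0,0,0,0],[0,0,0,0],[0,0,0,0]])

```text
time: 26.0
eef_pos: [0.5898, 0.0711, 0.3201]
tcp_rot: [-3.141, 0.0, 0.182]
contact_force: [-0.3, -0.0, -2.6]
opening: 0.0127
grip_force: 59.6
```

Run:
```python
from fit import *
for c in("top","side"):
    im=robot.snapshot(c)[:,:,::-1];cv2.imwrite(f"pics/{c}6.png",im)
s=robot.get_state();p=s["eef_pos"];print(p,s["tcp_rot"],s["opening"])
print(fit("small_lens",(.591,.0715),p[2]-.2404,yaws=(.18,)))
cv2.imwrite("pics/ab6.png",cv2.hconcat([cv2.resize(cv2.imread(f"pics/{c}6.png")[y:y+180,x:x+180],None,fx=2,fy=2) for c,x,y in(("top",220,100),("side",250,110))]))
```

```text
[0.58983609 0.07118038 0.32044097] [-3.14142869e+00 -1.03725046e-04  1.82628104e-01] 0.012920786646177145
(array([0.5906, 0.071 , 0.2593]), np.float64(0.983), ['top', 'side'])
```

View pics/ab6.png

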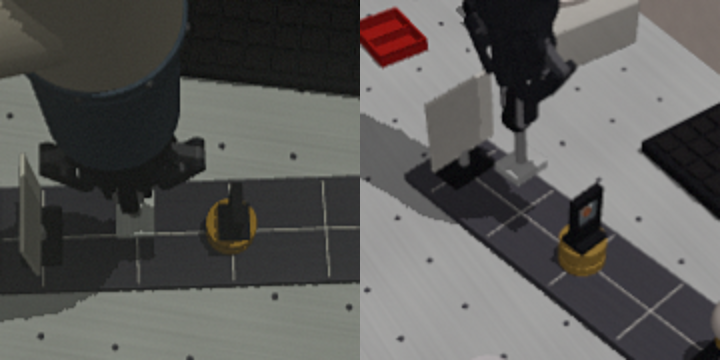

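The small lens hangs upright over the mark beside the screen (side crop 520,165). Lowering it.

Call:
send_rows(deltas=[[0.03,0.01,-0.3,0],[0,0,-0.4,0],[0,0,-0.4,0],[0,0,-0.3,0],[0,0,-0.15,0],[0,0,-0.1,0],[0,0,-0.03,0],[0,0,0,0],[0,0,0,0]])

```text
time: 27.1
eef_pos: [0.5917, 0.0715, 0.2537]
tcp_rot: [-3.142, -0.001, 0.182]
contact_force: [0.1, 0.8, -1.7]
opening: 0.0126
grip_force: 59.6
```

Call:
send_rows(deltas=[[0,0,-0.03,0],[0,0,0,0]])

```text
time: 27.3
eef_pos: [0.5918, 0.0714, 0.2525]
tcp_rot: [3.141, -0.002, 0.183]
contact_force: [0.5, 1.1, -0.2]
opening: 0.0129
grip_force: 59.8
```

Call:
send_rows(deltas=[[0,0,-0.02,0],[0,0,0,0]])

```text
time: 27.5
eef_pos: [0.5919, 0.0713, 0.2524]
tcp_rot: [3.141, -0.002, 0.183]
contact_force: [-0.5, -0.4, 6.0]
opening: 0.0128
grip_force: 60.6
```

Call:
send_rows(deltas=[[0,0,0,0],[0,0,0,0],[0,0,0,0],[0,0,0,0],[0,0,0,0],[0,0,0,0],[0,0,0,0]], grip=0.4)

```text
time: 28.2
eef_pos: [0.5915, 0.0714, 0.251]
tcp_rot: [-3.142, 0.0, 0.182]
contact_force: [-0.1, -0.4, -0.0]
opening: 0.051
grip_force: 0.0
```

Call:
send_rows(deltas=[[0,0,0.2,0],[0,0,0.4,0],[0,0,0.7,0],[0,0,0.8,0],[0,0,0.8,0],[0,0,0.7,0],[-0.2,0.25,0.2,-0.2],[-0.5,0.55,0,-0.5],[-0.5,0.55,0,-0.5],[-0.5,0.55,0,-0.5],[-0.5,0.55,0,-0.5],[-0.5,0.55,0,-0.5],[-0.5,0.55,0,-0.5],[-0.5,0.55,0,-0.5],[-0.3,0.35,0,-0.5],[-0.06,0.15,0,-0.3],[0,0,0,0],[0,0,0,0]])

```text
time: 30.0
eef_pos: [0.4291, 0.2552, 0.4036]
tcp_rot: [-3.141, -0.0, -0.445]
contact_force: [-0.7, 0.9, -0.5]
opening: 0.0511
grip_force: 0.0
```

Run:
```python
from fit import *
for c in("top","side"):
    im=robot.snapshot(c)[:,:,::-1];cv2.imwrite(f"pics/{c}7.png",im)
s=robot.get_state();p=s["eef_pos"];print(p,s["tcp_rot"],s["opening"])
print(fit("small_lens",(.591,.0715),.012,yaws=(.18,)))
print(fit("slide_holder",(.608,-.021),.044,yaws=(.18,)))
print(fit("large_lens",(.429,.256),yaws=(-.46,)))
```

```text
[0.42930974 0.25498572 0.40328245] [-3.14146099e+00 -1.08433322e-04 -4.45710943e-01] 0.051211038185009286
(array([0.5937, 0.0714, 0.2554]), np.float64(0.326), ['top', 'side'])
(array([ 0.6085, -0.0206,  0.1467]), np.float64(0.253), ['top', 'side'])
(array([ 0.4289,  0.256 , -0.4678]), np.float64(0.202), ['top', 'side'])
```

Call:
send_rows(deltas=[[0,0.02,-0.4,-0.1],[0,0,-0.7,0],[0,0,-0.8,0],[0,0,-0.8,0],[0,0,-0.6,0],[0,0,-0.3,0],[0,0,-0.2,0],[0,0,0,0],[0,0,0,0]])

```text
time: 31.3
eef_pos: [0.4294, 0.2564, 0.2518]
tcp_rot: [-3.141, -0.001, -0.46]
contact_force: [-0.1, -0.8, -0.8]
opening: 0.0509
grip_force: 0.0
```

Call:
send_rows(deltas=[[0,0,0,0],[0,0,0,0],[0,0,0,0],[0,0,0,0],[0,0,0,0],[0,0,0,0],[0,0,0,0],[0,0,0,0],[0,0,0,0]], grip=1)

```text
time: 32.2
eef_pos: [0.4292, 0.2563, 0.2518]
tcp_rot: [-3.141, -0.001, -0.46]
contact_force: [-1.5, -1.0, 6.1]
opening: 0.0129
grip_force: 58.6
```

Call:
send_rows(deltas=[[0,0,0.2,0],[0,0,0.4,0],[0,0,0.6,0],[0,0,0.6,0],[0,0,0.2,0],[0,0,0,0]])

```text
time: 32.8
eef_pos: [0.4291, 0.2564, 0.3316]
tcp_rot: [-3.14, -0.0, -0.46]
contact_force: [0.8, 0.7, -3.3]
opening: 0.0123
grip_force: 58.6
```

Call:
send_rows(deltas=[[0,-0.2,0,0],[0,-0.4,0,0.2],[0,-0.6,0,0.4],[0,-0.6,0,0.4],[0,-0.6,0,0.4],[0,-0.6,0,0.4],[0,-0.6,0,0.4],[0,-0.6,0,0.4],[0,-0.6,0,0.4],[0,-0.6,0,0.4],[0,-0.6,0,0.4],[0,-0.6,0,0.4],[0,-0.6,0,0.4],[0,-0.6,0,0],[0,-0.6,0,0],[0,-0.6,0,0],[0.1,-0.3,0,0],[0.3,0,0,0],[0.4,0,0,0],[0.5,0,0,0]])

```text
time: 34.8
eef_pos: [0.4817, -0.1154, 0.3303]
tcp_rot: [-3.141, 0.001, 0.182]
contact_force: [0.2, 0.4, -2.6]
opening: 0.0126
grip_force: 58.6
```

Call:
send_rows(deltas=[[0.5,0,0,0],[0.5,0,0,0],[0.5,0,0,0],[0.5,0,0,0],[0.5,0,0,0],[0.5,0,0,0],[0.4,0,0,0],[0.2,0,0,0],[0,0,0,0],[0,0,0,0],[0,0,0,0]])

```text
time: 35.9
eef_pos: [0.6245, -0.1157, 0.3312]
tcp_rot: [-3.141, 0.0, 0.182]
contact_force: [0.1, -0.9, -1.9]
opening: 0.0127
grip_force: 58.6
```

Run:
```python
from fit import *
for c in("top","side"):
    im=robot.snapshot(c)[:,:,::-1];cv2.imwrite(f"pics/{c}8.png",im)
s=robot.get_state();p=s["eef_pos"];print(p,s["tcp_rot"],s["opening"])
print(fit("large_lens",(.625,-.1155),p[2]-.2518,yaws=(.18,)))
cv2.imwrite("pics/ab8.png",cv2.hconcat([cv2.resize(cv2.imread(f"pics/{c}8.png")[y:y+200,x:x+200],None,fx=2,fy=2) for c,x,y in(("top",260,100),("side",290,130))]))
```

```text
[ 0.62455699 -0.11576205  0.33146614] [-3.14157306e+00 -3.66402320e-04  1.82379395e-01] 0.012865462709074902
(array([ 0.6257, -0.1153,  0.193 ]), np.float64(0.998), ['top', 'side'])
```

View pics/ab8.png

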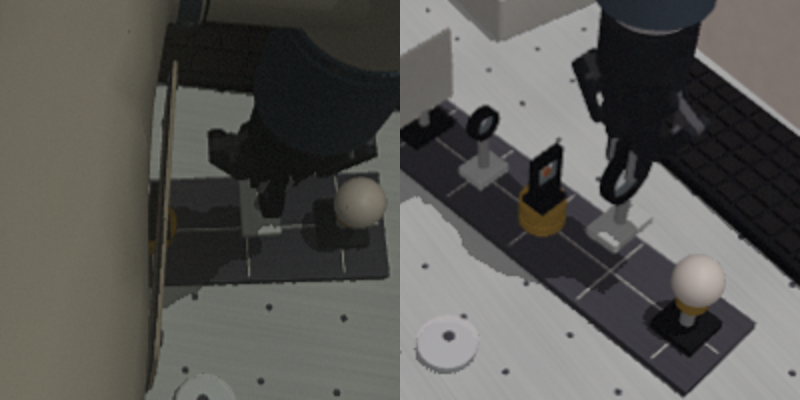

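The large lens hangs upright between the riser and the lamp (side crop 620,225). Lowering it.

Call:
send_rows(deltas=[[0,0,-0.3,0],[0,0,-0.4,0],[0,0,-0.4,0],[0,0,-0.3,0],[0,0,-0.15,0],[0,0,-0.1,0],[0,0,-0.03,0],[0,0,0,0],[0,0,0,0]])

```text
time: 37.0
eef_pos: [0.6252, -0.1158, 0.2645]
tcp_rot: [3.141, -0.001, 0.182]
contact_force: [0.3, 0.8, -2.6]
opening: 0.0126
grip_force: 58.6
```

Call:
send_rows(deltas=[[0,0,-0.03,0],[0,0,0,0]])

```text
time: 37.2
eef_pos: [0.6254, -0.116, 0.2638]
tcp_rot: [3.141, -0.002, 0.183]
contact_force: [-0.1, -0.8, 1.3]
opening: 0.0127
grip_force: 59.1
```

Touching (1.3 N, up from −2.6 N). Releasing, then backing off with the arm clear of the view.

Call:
send_rows(deltas=[[0,0,0,0],[0,0,0,0],[0,0,0,0],[0,0,0,0],[0,0,0,0],[0,0,0,0],[0,0,0,0]], grip=0.4)

```text
time: 37.9
eef_pos: [0.6251, -0.1157, 0.2626]
tcp_rot: [-3.142, 0.0, 0.182]
contact_force: [0.1, -1.5, -0.1]
opening: 0.0514
grip_force: 0.0
```

Call:
send_rows(deltas=[[0,0,0.2,0],[0,0,0.4,0],[0,0,0.7,0],[0,0,0.8,0],[0,0,0.8,0],[0,0,0.6,0],[-0.3,-0.4,0.2,0],[-0.5,-0.7,0,0],[-0.5,-0.7,0,0],[-0.5,-0.7,0,0],[-0.5,-0.7,0,0],[-0.5,-0.7,0,0],[-0.5,-0.7,0,0],[-0.5,-0.7,0,0],[-0.5,-0.7,0,0],[-0.5,-0.7,0,0],[-0.5,-0.7,0,0],[-0.2,-0.7,0,0],[0,-0.4,0,0],[0,0,0,0]])

```text
time: 39.9
eef_pos: [0.4036, -0.4576, 0.4098]
tcp_rot: [-3.141, 0.001, 0.179]
contact_force: [1.3, 0.2, -0.3]
opening: 0.0514
grip_force: 0.0
```

Run:
```python
from fit import *
for c in("top","side"):
    im=robot.snapshot(c)[:,:,::-1];cv2.imwrite(f"pics/{c}9.png",im)
print(robot.get_state()["eef_pos"])
pl=np.array([.608,-.022]);yw=.182
for n,p,z in(("large_lens",(.625,-.1155),.012),("small_lens",(.591,.0715),.012),("slide_holder",(.608,-.021),.044),("riser",(.608,-.021),.012),("petri_dish",(.4437,-.0959),0),("jar",(.4546,.386),0)):
    r=fit(n,p,z,yaws=(.18,))
    d=r and r[0][:2]-pl; print(n,r,r and np.round([np.cos(yw)*d[0]+np.sin(yw)*d[1],-np.sin(yw)*d[0]+np.cos(yw)*d[1]],4))
cv2.imwrite("pics/ab9.png",cv2.hconcat([cv2.resize(cv2.imread(f"pics/{c}9.png")[y:y+200,x:x+260],None,fx=1.5,fy=1.5) for c,x,y in(("top",210,100),("side",260,120))]))
```

```text
[ 0.40440328 -0.45592916  0.4102389 ]
large_lens (array([ 0.6285, -0.1162,  0.1863]), np.float64(0.134), ['top', 'side']) [ 0.0031 -0.0964]
small_lens (array([0.5937, 0.0715, 0.232 ]), np.float64(0.192), ['top', 'side']) [0.0029 0.0945]
slide_holder (array([ 0.6087, -0.0212,  0.1882]), np.float64(0.189), ['top', 'side']) [0.0008 0.0007]
riser (array([ 0.6094, -0.0191, -0.5428]), np.float64(3.846), ['top', 'side']) [0.0019 0.0026]
petri_dish (array([ 0.4446, -0.0958,  0.2703]), np.float64(0.175), ['top', 'side']) [-0.1741 -0.043 ]
jar (array([0.4539, 0.3852, 0.0799]), np.float64(0.353), ['top', 'side']) [-0.0779  0.4284]
```

View pics/ab9.png

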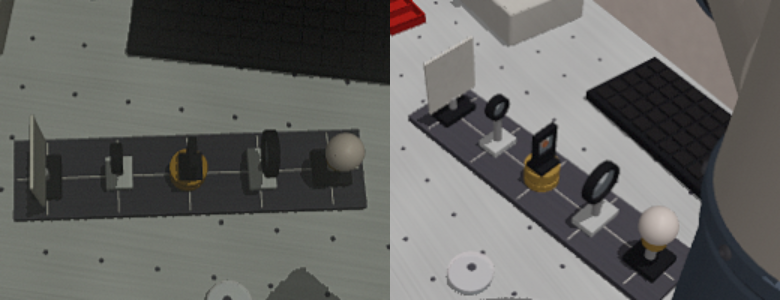

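All four parts stand on their marks, upright, square and in line. Each measures within 4 mm, and the petri dish and the jar have not moved. Handing in.

```bash
python3 -c "
from rig import robot
print(robot.hand_in())"
```

```text
the job is handed in; nothing more can be done
None
```

The projection line is set up and handed in (no verdict came back): all four parts stand upright and square on their marks, within about 4 mm by camera, and the petri dish and jar are where they started.

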